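Find the stamped crate and push it to the batten

TASK

Two small wooden crates stand side by side in front of the robot, and only one has a ring with a bar across it burnt into its underside. Tip both crates over away from the robot, so that each lies on its back with its underside facing the robot, and then push the stamped one straight ahead along the table until its open mouth is flat against the wooden batten at the back, leaving the other lying about where it fell, clear of the batten. Do not lift either crate off the table, and leave the other things on the table where they are.

Things in the scene. Friction and masses are not known exactly. Their poses are not given: they have to be found in the camera images.
- stamped_crate: open-topped plank crate, with a burnt ring 42 mm across under its base (both look alike until tipped). 56 mm deep (x), 100 wide (y), 92 tall (z), walls 5, 0.15 to 0.3 kg, empty. Starts upright, its broad 100 x 92 face towards the robot, up to 17 degrees askew. Origin: centre of the underside; z to the open mouth, x (upright) away from the robot. Two runners 10 wide, 4 high under the base along x at y = -43, +43
- plain_crate: open-topped plank crate, like the other but with a bare underside. 56 mm deep (x), 100 wide (y), 92 tall (z), walls 5, 0.15 to 0.3 kg, empty. Starts upright, its broad 100 x 92 face towards the robot, up to 17 degrees askew. Origin: centre of the underside; z to the open mouth, x (upright) away from the robot. Two runners 10 wide, 4 high under the base along x at y = -43, +43
- stamped_crate_mouth (a point): centre of the stamped crate's open mouth, 92 mm along its z from its origin
- plain_crate_mouth (a point): centre of the plain crate's open mouth, 92 mm along its z from its origin
- stamped_crate_middle (a point): middle of the stamped crate, 46 mm along its z: 46 mm above the table upright, 28 mm on its back, at most 54 mm while tipping. Pushed away from the robot 75 mm up on the near face, either crate tips over its far bottom edge rather than slide, passes balance at about 31 degrees (some 40 mm of push) and falls on its far wall
- plain_crate_middle (a point): the same point of the plain crate. On its back a crate is 56 mm high, its underside upright and facing the robot, its origin 28 mm above the table and its z level, pointing away from the robot
- batten: fixed straight wooden batten at the back of the work, 26 mm (x) by 480 mm long (y) by 22 mm high; origin at the centre of its underside, x away from the robot, within about 5 degrees of straight across. A crate pushed against it stops and turns flush with it
- stop_face (a point): middle of the batten's near face, the face that looks at the robot (13 mm before the batten's centre, 11 mm up; axes as the batten)
- eraser: eraser in a sleeve, 23 x 44 x 12 mm, loose, between the crates; origin at the centre of its underside. Leave it alone
- ink_tin: round tin of ink, 65 mm across and 37 mm high, loose, on the left near the robot; origin at the centre of its underside. Leave it alone
- tape_roll: roll of masking tape lying flat, 92 mm across and 24 mm high, loose, at the right edge; origin at the centre of its underside. Leave it alone
- baren: round printing pad with a bar handle, 111 mm across and 26 mm high, loose, on the right near the robot; origin at the centre of its underside. Leave it alone
There are look-alikes about, which are no part of the job. What is shaped like the stamped_crate but orange is not meant.

How it is judged:
On the way, in this order (a step that is already met when the one before it is completed fails the run):
1. one crate has been tipped on its back, underside towards the robot, still short of the batten (((angle between stamped_crate's own z axis and vertical between 1.45 and 1.69 rad and z of batten in the frame of stamped_crate above 0.04 m and angle between stamped_crate's own y axis and vertical between 1.45 and 1.69 rad and height (world z) of stamped_crate_middle below 0.036 m and x of stamped_crate_mouth in the frame of stop_face below -0.02 m) or (angle between plain_crate's own z axis and vertical between 1.45 and 1.69 rad and z of batten in the frame of plain_crate above 0.04 m and angle between plain_crate's own y axis and vertical between 1.45 and 1.69 rad and height (world z) of plain_crate_middle below 0.036 m and x of plain_crate_mouth in the frame of stop_face below -0.02 m))), for 0.2 s.
2. both crates lie on their backs, undersides towards the robot, and neither has reached the batten (angle between stamped_crate's own z axis and vertical between 1.45 and 1.69 rad and z of batten in the frame of stamped_crate above 0.04 m and angle between stamped_crate's own y axis and vertical between 1.45 and 1.69 rad and height (world z) of each of stamped_crate_middle, plain_crate_middle below 0.036 m and angle between plain_crate's own z axis and vertical between 1.45 and 1.69 rad and z of batten in the frame of plain_crate above 0.04 m and angle between plain_crate's own y axis and vertical between 1.45 and 1.69 rad and x of each of stamped_crate_mouth, plain_crate_mouth in the frame of stop_face below -0.02 m), for 0.2 s.
At the end, for the whole second after the job is handed in: Both crates rest on their backs (within 7 degrees), undersides towards the robot; the stamped crate's mouth is within 12 mm of the batten's near face and within 7 degrees of parallel to it; the plain crate's mouth is at least 20 mm short of the batten (angle between stamped_crate's own z axis and vertical between 1.45 and 1.69 rad and z of batten in the frame of stamped_crate above 0.04 m and angle between stamped_crate's own y axis and vertical between 1.45 and 1.69 rad and height (world z) of each of stamped_crate_middle, plain_crate_middle below 0.036 m and angle between plain_crate's own z axis and vertical between 1.45 and 1.69 rad and z of batten in the frame of plain_crate above 0.04 m and angle between plain_crate's own y axis and vertical between 1.45 and 1.69 rad and x of stamped_crate_mouth in the frame of stop_face between -0.012 and 0.008 m and y of stamped_crate_mouth in the frame of stop_face between -0.24 and 0.24 m and angle between the z axis of stamped_crate and the x axis of batten, either way round below 0.12 rad and x of plain_crate_mouth in the frame of stop_face below -0.02 m and linear speed of each of stamped_crate, plain_crate below 0.02 m/s); the robot touches nothing.
It fails at once if a crate was lifted off the table (its middle rose above 70 mm) (height (world z) of any of stamped_crate_middle, plain_crate_middle above 0.07 m).
It fails at once if the plain crate was shoved away (more than 120 mm from its start) (distance of plain_crate from where it was at the start of the episode above 0.12 m).
It fails at once if another thing on the table was moved by more than 30 mm (distance of any of eraser, ink_tin, tape_roll, baren from where it was at the start of the episode above 0.03 m).
It also fails if it takes over 58 s, if anything falls off the work surface, if the arm or the gripper's body presses on something with over 40 N, if the wrist force passes 120 N, or if a joint passes its speed limit or range.

ROBOT

A 6-joint arm with a two-finger parallel gripper is mounted at the origin on the work surface; the furniture and walls round the work are solid. World frame = base frame: x ahead of the robot, y to its left, z up, the work surface at z = 0. Lengths are in m, angles in rad, forces in N, time in s.
With the tool pointing down it reaches from about 0.3 to 0.875 m from the base axis. Payload 6.4 kg.
Tool frame: the origin (TCP) lies midway between the tips of the shut fingers; the grasp point (between the pads) lies 19 mm behind it; z points along the fingers, y is the line along which they close (so a half turn about z gives the same grasp; the last joint's range is limited). The gripper opens to 85 mm and grips with 20 to 120 N. Pads are 22 mm wide; open, the fingers measure 114 mm over their backs; the gripper's body (76 mm by 85 mm) begins 54 mm behind the grasp point. The pads swing forward as they close: fully open they stand 13 mm farther back than shut.
Start: joints at [-1.535, 0.181, 1.607, -0, 1.354, -0.206], TCP at [0.138, -0.558, 0.231] pointing down, gripper open.
Joint ranges: [-2.99, 2.99], [-0.89, 2.07], [0.3, 2.58], [-1.14, 4.28], [0, 2.63], [-3.12, 3.12]. Speed limits (rad/s): [2.57, 2.57, 3.01, 3.14, 3.14, 3.14].

INTERFACE

Orientations are given as a unit quaternion [w, x, y, z].
In Python, from bench import sensors, vision, ctrl gives the robot as it stands.
- The arm moves only by the tool carry_out, never from a script. Its argument "deltas" is text: rows parted by semicolons, each of 7 numbers parted by spaces: the shift along the tool's x, y, z in mm, then the turn, a rotation vector about the tool's x, y, z in rad, then the closure, from 0 (fully open) to 1 (shut). In form: tx ty tz ax ay az claw; .... A call has 1 to 12 rows; each row is the pose to reach, as a shift and turn from the pose commanded when the call began, along the tool's axes at that moment; what a row does not reach only later rows make up. A row lasts 1/8 s, in which the tool goes at most 62.5 mm and 10.7 degrees, less where a joint would pass 70% of its speed; a pose out of reach is approached as far as the arm can. A call with a gripper value outside its range is refused whole. The fingers move at their own pace and stop on an object; the grip force is fixed at half the most. Time passes only in rows, so rows that repeat a pose let the fingers close. It gives the time, the measured TCP pose, the force, the opening and the grip force at its end, in the units of the state.
- sensors.get_obs(): the state, without advancing time (a new reading comes with each control period).
- vision.camera(name): name is "scene" or "side" or "wrist"; returns the picture (480x640x3 uint8, blue, green, red); there is no depth.
- vision.camera_model(name): a dict with "K" (3x3 intrinsics, pixels), "extrinsics" (4x4, takes a point from world to camera coordinates); the wrist camera has in their place "hand_eye" (4x4, takes a point from camera to tool coordinates, whose origin is the TCP and whose axes are the flange's). Camera axes: x right, y down, z forward; pixel columns grow to the right and rows downward; lengths in m; the calibration is good to about 2 mm. A picture is of the moment at which its call begins: read the wrist's pose just before it. camera_model takes no time and is no camera call.
- ctrl.hand_in(): hands the job in; it is judged then, once.
The state is a dict: "time_s": time; "q": joint angles; "dq": joint speeds; "joint_efforts": joint torques, N m; "eef_pos": TCP position; "eef_rot": TCP orientation; "wrist_force": force on the tool from outside, world axes, zero at the start; "torque": the same for the moment, N m; "opening": opening from 0.0 (shut) to 1.0 (fully open); "grasp_force": force on a finger pad.
Only numpy, scipy, OpenCV 4.12 (cv2) and the standard library are available. Lean on these libraries where they do the work, as an engineer would, in place of code of your own. Each camera call takes 0.05 s, during which the arm holds its last target. There are 200 camera calls.

## Working session

There is one attempt and no reset: what is moved stays moved. The work goes in short steps, Python scripts to look and compute and a tool call to move; the robot and the scene stay as the last step left them, time stands still between calls to the robot, and variables do not carry over. Pictures are saved under pics/ and viewed, at most 10 in all, crops included, and the job is handed in when it is done.

Besides the shell and the picture viewer there is one more tool, called after "Emit:" as name(argument=value, ...), one argument or row to a line, values as JSON. carry_out: Moves the arm, as the interface text tells. Its arguments: {"type":"object","properties":{"deltas":{"type":"string"}},"required":["deltas"]}

```bash
mkdir -p pics; cat > h.py <<'E'
import numpy as np, cv2
from bench import sensors, vision, ctrl
from scipy.spatial.transform import Rotation as R
def snap(n,f):
    im=vision.camera(n); cv2.imwrite('pics/'+f,im); return im
def ray(n,uv,z):
    m=vision.camera_model(n); K=np.array(m['K']);E=np.array(m['extrinsics'])
    d=E[:3,:3].T@np.linalg.inv(K)@np.array([uv[0],uv[1],1.]); c=-E[:3,:3].T@E[:3,3]
    return c+d*(z-c[2])/d[2]
def proj(n,p):
    m=vision.camera_model(n); K=np.array(m['K']);E=np.array(m['extrinsics'])
    q=K@(E[:3,:3]@np.array(p)+E[:3,3]); return q[:2]/q[2]
def pose():
    o=sensors.get_obs(); q=o['eef_rot']; return np.array(o['eef_pos']),R.from_quat([q[1],q[2],q[3],q[0]])
E
python3 - <<'E'
from h import *
snap('scene','s1.png');snap('side','d1.png')
o=sensors.get_obs();print(o['time_s'],o['eef_pos'],o['eef_rot'])
print(pose()[1].as_matrix().round(3))
for n in('scene','side'):
    m=vision.camera_model(n);E=np.array(m['extrinsics']);print(n,-E[:3,:3].T@E[:3,3])
E
```

```text
0.1 [ 0.13767282 -0.55775816  0.23047189] [-7.89867791e-04  9.92701422e-01  1.20595432e-01  6.64306821e-05]
[[ 0.971  0.239 -0.   ]
 [ 0.239 -0.971  0.002]
 [ 0.    -0.002 -1.   ]]
scene [-0.41470419  0.66554155  0.61369185]
side [0.27337154 0.82356301 0.47682436]
```

View pics/s1.png

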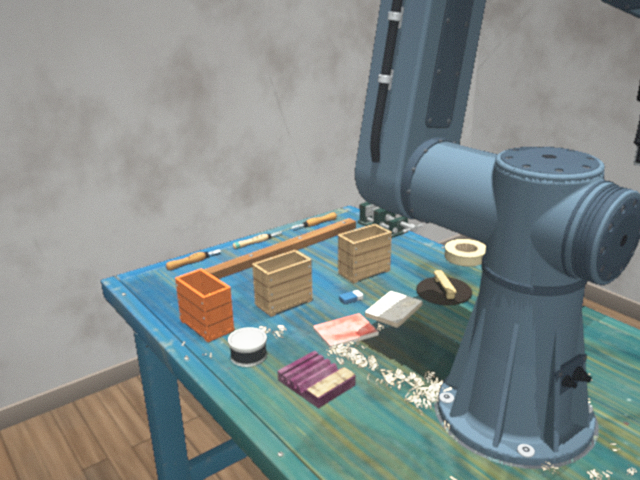

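View pics/d1.png

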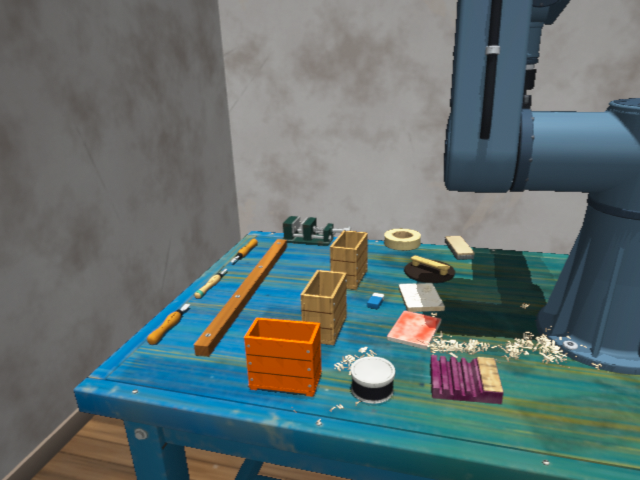

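The candidates are two tan crates at scene (283,282) and (364,252), which appear in side at (324,305) and (349,258). The orange crate at scene (205,303) and side (284,355) is the look-alike, so I leave it out. Next I'll take close crops of the tan pair.

```bash
python3 - <<'E'
import cv2,numpy as np
a=cv2.imread('pics/s1.png')[205:345,170:410];b=cv2.imread('pics/d1.png')[220:370,190:400]
a=cv2.resize(a,None,fx=3.2,fy=3.2,interpolation=2);cv2.imwrite('pics/s1c.png',a)
b=cv2.resize(b,None,fx=3.8,fy=3.8,interpolation=2);cv2.imwrite('pics/d1c.png',b)
E
```

```text
(no output)
```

View pics/s1c.png

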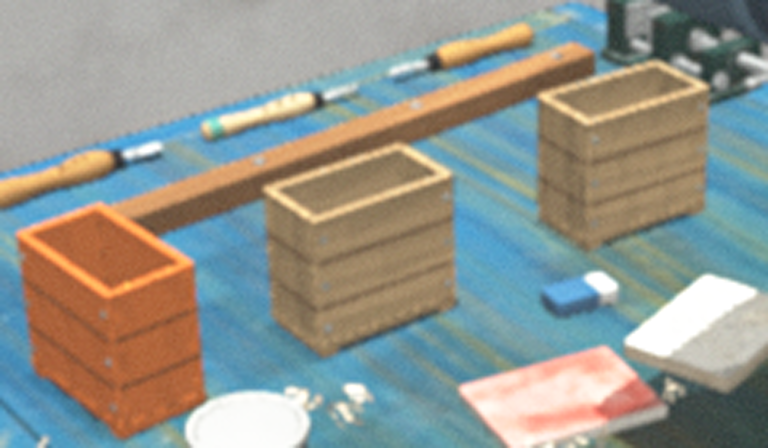

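View pics/d1c.png

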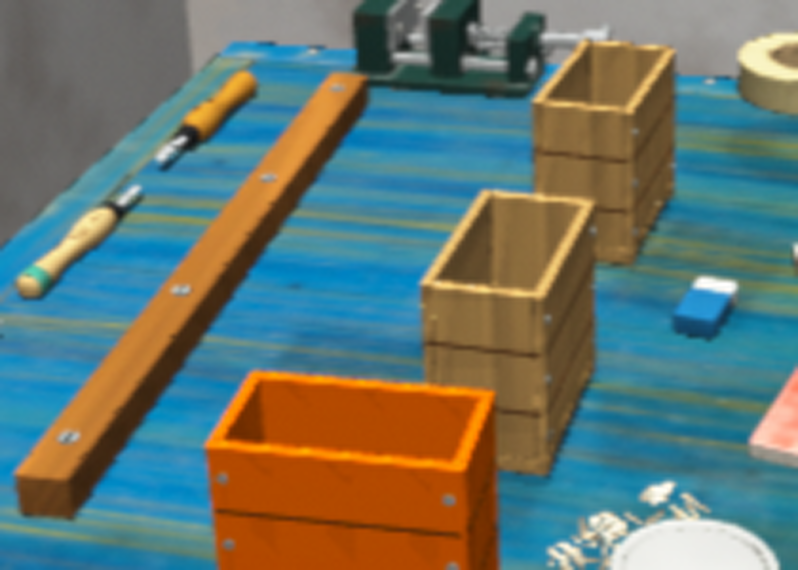

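Both crops show the tan crates clearly, each with four rim corners: crate A at side crop (422,285), (545,297), (597,200), (485,191), and crate B at (534,102), (632,106), (676,46), (588,41). The batten's near top edge runs from (75,487) to (368,92).

```bash
cat > m.py <<'E'
from h import *
S=lambda p:(np.array(p)/3.2+[170,205]-[.34,.34]); D=lambda p:(np.array(p)/3.8+[190,220]-[.37,.37])
def rect(n,P,z):
    w=np.array([ray(n,p,z)[:2] for p in P]); fl,nl,nr,fr=w
    y=((nl-nr)+(fl-fr))/2; x=((fl-nl)+(fr-nr))/2
    print(n,'c',w.mean(0).round(4),'near mid',((nl+nr)/2).round(4),'w',np.linalg.norm(y).round(4),'d',np.linalg.norm(x).round(4),'yaw',np.degrees(np.arctan2(-y[0],y[1])).round(1),np.degrees(np.arctan2(x[1],x[0])).round(1))
if __name__=='__main__':
    rect('side',[D(p) for p in[(422,285),(545,297),(597,200),(485,191)]],.092)
    rect('scene',[S(p) for p in[(266,189),(318,222),(455,175),(402,146)]],.092)
    rect('side',[D(p) for p in[(534,102),(632,106),(676,46),(588,41)]],.092)
    rect('scene',[S(p) for p in[(540,97),(590,124),(709,85),(657,62)]],.092)
    for p in[(75,487),(368,92),(18,478),(332,73)]: print('bat',ray('side',D(p),.022).round(4))
    print('eraser',ray('side',D((700,305)),.012).round(3),'orange near-right',ray('side',D((472,465)),.092).round(3),ray('side',D((495,392)),.092).round(3))
    print('tin',ray('side',(372,372),.037).round(3),'baren',ray('side',(430,268),.02).round(3))
E
python3 m.py
```

```text
side c [0.4777 0.0885] near mid [0.4502 0.0878] w 0.0988 d 0.0551 yaw -0.5 1.4
scene c [0.4737 0.0887] near mid [0.4465 0.0883] w 0.0972 d 0.0544 yaw -1.0 1.0
side c [ 0.4793 -0.1238] near mid [ 0.4533 -0.1257] w 0.0951 d 0.0522 yaw -4.4 4.1
scene c [ 0.4752 -0.1206] near mid [ 0.4493 -0.1201] w 0.099 d 0.0518 yaw -2.2 -1.1
bat [0.6387 0.2217 0.022 ]
bat [ 0.6618 -0.2313  0.022 ]
bat [0.6662 0.2212 0.022 ]
bat [ 0.6963 -0.2581  0.022 ]
eraser [ 0.408 -0.014  0.012] orange near-right [0.446 0.268 0.092] [0.451 0.217 0.092]
tin [0.367 0.244 0.037] baren [ 0.311 -0.168  0.02 ]
```

Emit:
carry_out(
  deltas="373 -357 0 0 0 0.241 0.6;373 -357 0 0 0 0.241 0.6;373 -357 0 0 0 0.241 0.6;373 -357 0 0 0 0.241 0.6;373 -357 0 0 0 0.241 0.6;373 -357 0 0 0 0.241 0.6;373 -357 0 0 0 0.241 0.6;373 -357 0 0 0 0.241 0.6;373 -357 0 0 0 0.241 0.6;373 -357 0 0 0 0.241 0.6;373 -357 0 0 0 0.241 0.6;373 -357 0 0 0 0.241 0.6",
)

```text
time_s: 1.6
eef_pos: [0.4139, -0.1234, 0.2312]
eef_rot: [0.0, 1.0, -0.001, -0.0]
wrist_force: [-0.2, 0.8, 0.5]
opening: 0.399
grasp_force: 0.0
```

Emit:
carry_out(
  deltas="0 0 60 0 0 0 0.6;0 0 120 0 0 0 0.6;0 0 161 0 0 0 0.6;0 0 161 0 0 0 0.6;0 0 161 0 0 0 0.6",
)

```text
time_s: 2.22
eef_pos: [0.4152, -0.1235, 0.0718]
eef_rot: [0.001, 1.0, -0.0, 0.001]
wrist_force: [0.6, 0.3, 0.2]
opening: 0.401
grasp_force: 0.0
```

```bash
python3 - <<'E'
from h import *
p,r=pose();print(p)
a=snap('wrist','w1.png');b=snap('side','d2.png')[200:380,200:420]
b=cv2.resize(b,None,fx=2.6,fy=2.6,interpolation=2)
a=cv2.resize(a,(624,468))[:, :]
a=cv2.resize(a,(400,300)); c=np.zeros((468,800,3),np.uint8); c[:300,:400]=a; b=cv2.resize(b,(400,327)); c[:327,400:]=b
cv2.imwrite('pics/c2.png',c)
E
```

```text
[ 0.41523866 -0.12353362  0.0717713 ]
```

View pics/c2.png

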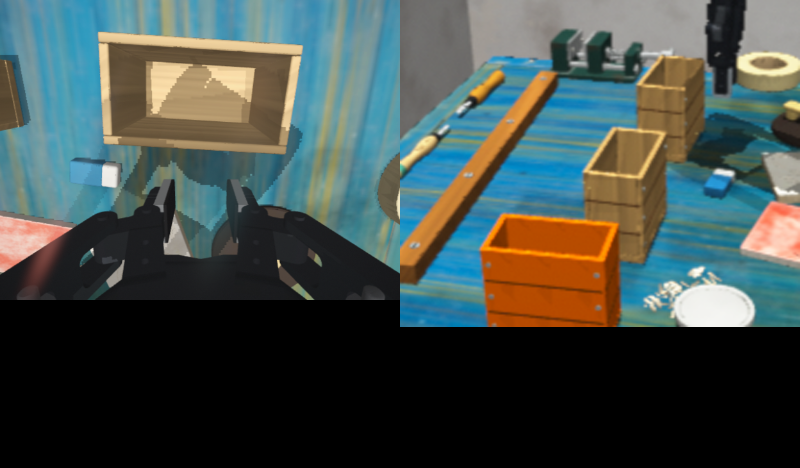

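The near rim runs from wrist-view (105,137) to (287,152), so the crate is about 4.5° askew and centred on the fingers. I turn 0.08 to square up and push slowly.

Emit:
carry_out(
  deltas="8 0 0 0 0 0.08 0.6;16 1 0 0 0 0.08 0.6;22 2 0 0 0 0.08 0.6;28 2 0 0 0 0.08 0.6;34 3 0 0 0 0.08 0.6;40 3 0 0 0 0.08 0.6;46 4 0 0 0 0.08 0.6;52 4 0 0 0 0.08 0.6;58 4 0 0 0 0.08 0.6;64 5 0 0 0 0.08 0.6;70 5 0 0 0 0.08 0.6;70 5 0 0 0 0.08 0.6",
)

```text
time_s: 3.82
eef_pos: [0.4848, -0.1274, 0.0703]
eef_rot: [0.0, 0.999, -0.04, 0.0]
wrist_force: [0.2, -0.3, -0.5]
opening: 0.403
grasp_force: 0.0
```

```bash
python3 - <<'E'
from h import *
p,r=pose();print(p)
a=cv2.resize(snap('wrist','w2.png'),(400,300));b=cv2.resize(snap('side','d3.png')[200:350,220:420],(400,300),interpolation=2)
cv2.imwrite('pics/c3.png',np.hstack([a,b]))
E
```

```text
[ 0.48482378 -0.12735998  0.07028386]
```

View pics/c3.png

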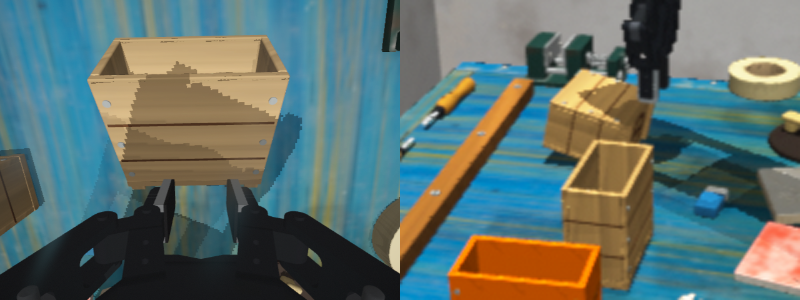

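The wrist view shows the crate tipping past balance and the side view shows it coming down. I back off and go to the second crate.

Emit:
carry_out(
  deltas="-50 0 -20 0 0 0 0.6;-87 -30 -40 0 0 -0.08 0.6;-87 -90 -40 0 0 -0.08 0.6;-87 -150 -40 0 0 -0.08 0.6;-87 -210 -40 0 0 -0.08 0.6;-87 -210 -20 0 0 -0.08 0.6;-87 -210 0 0 0 -0.08 0.6;-87 -210 0 0 0 -0.08 0.6",
)

```text
time_s: 4.92
eef_pos: [0.4126, 0.0893, 0.0691]
eef_rot: [-0.0, 1.0, 0.001, -0.002]
wrist_force: [-0.0, 0.2, 0.4]
opening: 0.4
grasp_force: 0.0
```

```bash
python3 - <<'E'
from h import *
p,r=pose();print(p)
a=cv2.resize(snap('wrist','w3.png'),(400,300));b=cv2.resize(snap('scene','s3.png')[200:320,240:400],(400,300),interpolation=2)
cv2.imwrite('pics/c4.png',np.hstack([a,b]))
E
```

```text
[0.41258634 0.0892646  0.06909878]
```

View pics/c4.png

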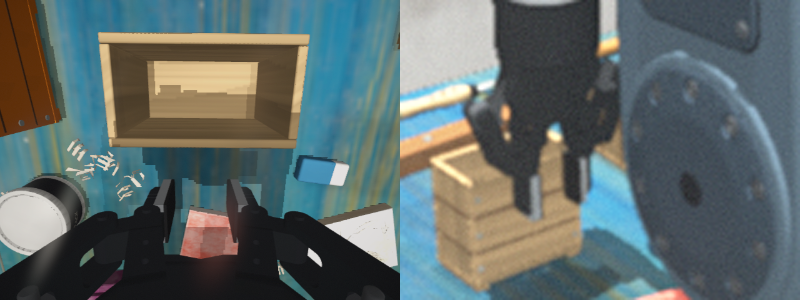

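The second crate is square to the tool and centred, with its near rim running from wrist-view (108,142) to (298,143). I push it the same way, then back off.

Emit:
carry_out(
  deltas="10 0 -2 0 0 0 0.6;18 0 -2 0 0 0 0.6;24 0 -2 0 0 0 0.6;30 0 -2 0 0 0 0.6;36 0 -2 0 0 0 0.6;42 0 -2 0 0 0 0.6;48 0 -2 0 0 0 0.6;54 0 -2 0 0 0 0.6;60 0 -2 0 0 0 0.6;66 0 -2 0 0 0 0.6;72 0 -2 0 0 0 0.6;73 0 -2 0 0 0 0.6",
)

```text
time_s: 6.52
eef_pos: [0.4877, 0.089, 0.0723]
eef_rot: [-0.0, 1.0, 0.0, 0.0]
wrist_force: [-0.4, 0.2, -0.2]
opening: 0.404
grasp_force: 0.0
```

Emit:
carry_out(
  deltas="-10 0 -10 0 0 0 0.6;-60 0 -30 0 0 0 0.6;-110 60 -50 0 0 0 0.6;-110 110 -60 0 0 0 0.6;-110 110 -60 0 0 0 0.6;-110 110 -60 0 0 0 0.6",
)

```text
time_s: 7.28
eef_pos: [0.3774, -0.0213, 0.1324]
eef_rot: [-0.0, 1.0, -0.001, 0.0]
wrist_force: [0.2, -0.5, -0.4]
opening: 0.4
grasp_force: 0.0
```

```bash
python3 - <<'E'
from h import *
p,r=pose();print(p)
a=cv2.resize(snap('wrist','w4.png'),(400,300));b=cv2.resize(snap('side','d4.png')[200:350,220:420],(400,300),interpolation=2)
c=cv2.resize(snap('scene','s4.png')[205:325,240:400],(400,300),interpolation=2)
cv2.imwrite('pics/c5.png',np.vstack([np.hstack([a,b]),np.hstack([c,c])]))
E
```

```text
[ 0.37737949 -0.02127951  0.13238643]
```

View pics/c5.png

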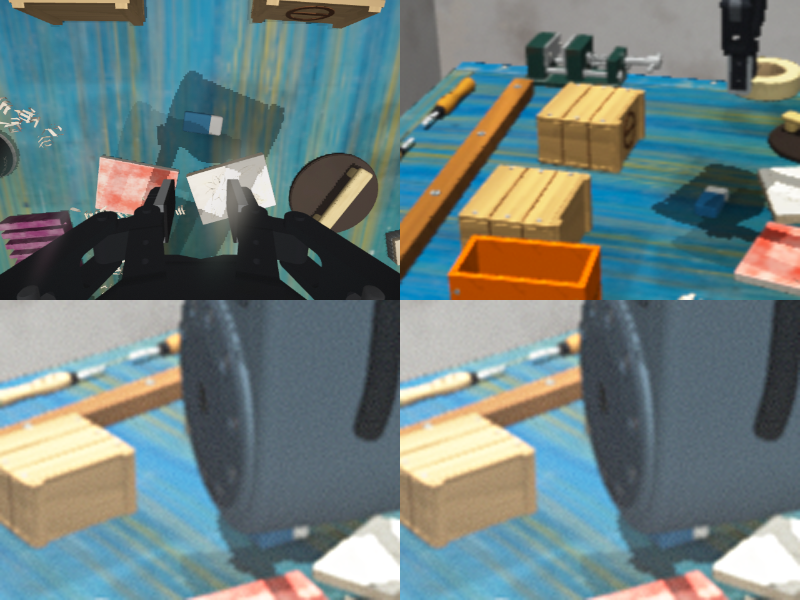

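The ring shows on the right-hand crate at wrist-view (310,13) and side-view (630,130), so crate B is the stamped one. Both crates lie on their backs.

```bash
python3 - <<'E'
from m import *
T=lambda p:np.array([(p[0]-400)/2+220,p[1]/2+200])-.25
rect('side',[T(p) for p in[(537,120),(625,128),(645,92),(572,82)]],.056)
rect('side',[T(p) for p in[(460,210),(575,235),(592,175),(487,165)]],.056)
E
```

```text
side c [ 0.5513 -0.121 ] near mid [ 0.505  -0.1179] w 0.1048 d 0.0927 yaw -0.9 -3.8
side c [0.5544 0.09  ] near mid [0.5007 0.0942] w 0.0985 d 0.1078 yaw 7.3 -4.4
```

Emit:
carry_out(
  deltas="40 50 0 0 0 -0.05 0.6;68 101 0 0 0 -0.05 0.6;68 101 20 0 0 -0.05 0.6;68 101 60 0 0 -0.05 0.6;68 101 107 0 0 -0.05 0.6;68 101 107 0 0 -0.05 0.6;68 101 107 0 0 -0.05 0.6",
)

```text
time_s: 8.3
eef_pos: [0.4463, -0.1215, 0.0262]
eef_rot: [0.0, 1.0, 0.026, 0.0]
wrist_force: [0.3, 0.3, 0.2]
opening: 0.393
grasp_force: 0.0
```

Emit:
carry_out(
  deltas="15 0 0 0 0 0 0.6;30 0 0 0 0 0 0.6;40 0 0 0 0 0 0.6;47 0 0 0 0 0 0.6;54 0 0 0 0 0 0.6;61 0 0 0 0 0 0.6;68 0 0 0 0 0 0.6;75 0 0 0 0 0 0.6;82 0 0 0 0 0 0.6;88 0 0 0 0 0 0.6;92 0 0 0 0 0 0.6",
)

```text
time_s: 9.68
eef_pos: [0.5376, -0.1173, 0.0253]
eef_rot: [0.0, 1.0, 0.025, -0.0]
wrist_force: [-2.1, -0.3, 0.8]
opening: 0.403
grasp_force: 0.7
```

Emit:
carry_out(
  deltas="3 0 0 0 0 0 0.6;6 0 0 0 0 0 0.6;9 0 0 0 0 0 0.6",
)

```text
time_s: 10.05
eef_pos: [0.5464, -0.1169, 0.0253]
eef_rot: [-0.0, 1.0, 0.025, -0.0]
wrist_force: [-1.1, -0.4, 0.5]
opening: 0.398
grasp_force: 0.6
```

Emit:
carry_out(
  deltas="2 0 0 0 0 0 0.6;4 0 0 0 0 0 0.6;6 0 0 0 0 0 0.6;6 0 0 0 0 0 0.6",
)

```text
time_s: 10.55
eef_pos: [0.5527, -0.1166, 0.0254]
eef_rot: [0.0, 1.0, 0.025, 0.0]
wrist_force: [0.4, 0.9, 0.3]
opening: 0.403
grasp_force: 0.0
```

Emit:
carry_out(
  deltas="2 0 0 0 0 0 0.6;3 0 0 0 0 0 0.6;3 0 0 0 0 0 0.6",
)

```text
time_s: 10.92
eef_pos: [0.5554, -0.1165, 0.0253]
eef_rot: [0.0, 1.0, 0.025, 0.0]
wrist_force: [0.3, 0.2, 0.7]
opening: 0.398
grasp_force: 0.2
```

Emit:
carry_out(
  deltas="2 0 0 0 0 0 0.6;4 0 0 0 0 0 0.6",
)

```text
time_s: 11.18
eef_pos: [0.5594, -0.1163, 0.0253]
eef_rot: [-0.0, 1.0, 0.025, -0.0]
wrist_force: [-1.4, -0.2, -0.2]
opening: 0.4
grasp_force: 0.5
```

```bash
python3 - <<'E'
from h import *
p,r=pose();print(p)
a=cv2.resize(snap('wrist','w5.png'),(400,300));b=cv2.resize(snap('side','d5.png')[220:320,230:390],(640,400),interpolation=2)
c=np.zeros((400,800,3),np.uint8);c[:,160:]=b;c[:120,:160]=cv2.resize(a,(160,120));cv2.imwrite('pics/c6.png',c)
E
```

```text
[ 0.55937484 -0.11625594  0.02526051]
```

View pics/c6.png

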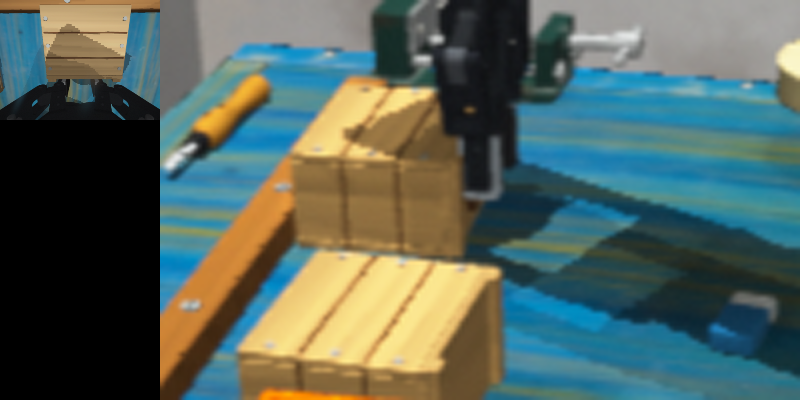

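The side view shows the stamped crate almost at the batten near (293,215). I keep pushing in small steps until the force rises.

Emit:
carry_out(
  deltas="1 0 0 0 0 0 0.6;2 0 0 0 0 0 0.6;3 0 0 0 0 0 0.6",
)

```text
time_s: 11.65
eef_pos: [0.562, -0.1161, 0.0253]
eef_rot: [-0.0, 1.0, 0.025, -0.0]
wrist_force: [-5.9, -1.0, 3.6]
opening: 0.399
grasp_force: 2.4
```

Emit:
carry_out(
  deltas="1 0 0 0 0 0 0.6;2 0 0 0 0 0 0.6;3 0 0 0 0 0 0.6",
)

```text
time_s: 12.02
eef_pos: [0.562, -0.1161, 0.025]
eef_rot: [-0.0, 1.0, 0.026, -0.004]
wrist_force: [-17.9, -3.3, 13.0]
opening: 0.396
grasp_force: 9.1
```

The crate is against the batten: the force rose to 18 N and the arm stopped advancing. I withdraw.

Emit:
carry_out(
  deltas="-6 0 0 0 0 0 0.6;-20 0 0 0 0 0 0.6;-60 0 0 0 0 0 0.6;-110 0 -40 0 0 0 0.6;-110 0 -100 0 0 0 0.6;-110 0 -120 0 0 0 0.6;-110 0 -120 0 0 0 0.6",
)

```text
time_s: 12.9
eef_pos: [0.4564, -0.1222, 0.1471]
eef_rot: [0.001, 1.0, 0.025, 0.002]
wrist_force: [-0.2, 0.4, 0.8]
opening: 0.403
grasp_force: 0.0
```

```bash
python3 - <<'E'
from h import *
p,r=pose();print(p)
b=cv2.resize(snap('side','d6.png')[220:320,230:390],(800,500),interpolation=2)
cv2.imwrite('pics/c7.png',b)
E
```

```text
[ 0.4563704  -0.12217836  0.14709886]
```

View pics/c7.png

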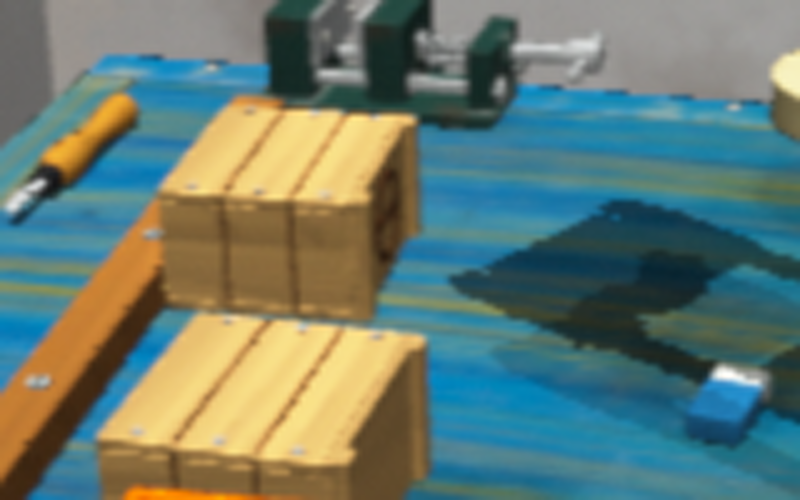

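The stamped crate, ring visible at (390,205), lies against the batten at (160,230). The plain crate lies clear of it at (100,440).

```bash
python3 -c "from bench import ctrl;print(ctrl.hand_in())"
```

```text
the job is handed in; nothing more can be done
None
```

I tipped both crates onto their backs, pushed the stamped one (the right-hand crate) against the batten, left the plain one lying clear of it, and handed the job in; no verdict came back.

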